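# Hook the spring test clip onto the ground link of an opened amplifier

### The job

Lift the spring hook clip out of the rack and hook it on the amplifier's bare copper ground link: set its nose on the link, press the plunger well down so that the hook runs out beside the link, slide the clip across until the link lies right in the hook, and ease the plunger all the way back up before you let go, so that it does not snap. Leave the clip standing upright on the link by its own spring grip; the link must not be loaded hard (20 N bends it), and leave the rest of the bench alone.

Things in the scene. Friction and masses are not known exactly. Their poses are not given: they have to be found in the camera images.
- clip_cap (a point): Grip point of the spring hook clip (55 g, upright, nose down in a rack slot): in its white ribbed push cap, 16 x 16 mm square with flats along this frame's x and y, from 21 mm below to 14 mm above this point; a 15 mm gap with a thin stem below it. z up, x the way the hook's toe points. At rest 92 mm above the nose face; pressing brings it nearer.
- clip_nose (a point): Centre of the nose face, the flat lower end of the clip's grey body; axes as clip_cap. Body 20 mm (x) by 13 mm (y) at the nose, 52 mm tall, on top a 36 x 26 x 4 mm finger flange by which it hangs in the rack, nose 23 mm above the bench. The hook comes out of this face; at rest it stands 3 mm out of it.
- clip_hook (a point): The clip's steel hook, part of the plunger; point on top of its foot, straight below the nose centre; axes as clip_cap. A 3 x 4 mm upright shank, inner side at x = -5 mm; a foot 3 mm thick from there to x = +3 mm; at its end a toe lip (x = 1.5 to 3 mm) 2 mm high: takes a strip up to 6.5 mm wide. At rest the foot lies against the nose face, the lip in the nose.
- plunger (a joint): How far the plunger is pressed into the clip body, in m: 0 at rest, 0.012 at its stop. It equals the gap between nose face and hook foot: about 0.003 with the link fully in the hook, 0.005 if the toe lip is caught under the link. Spring: 3 N at rest, 7.8 N at the stop (0.4 N per mm).
- amplifier: The opened amplifier: sheet-steel pan 300 (x) x 340 (y) mm, fixed on the bench, origin under its centre, z up. Nothing in it is taller than 60 mm above the bench. Its ground link is a bare flat copper strip 5 mm wide (x), 3 mm thick, 36 mm long (y), between two upright brass studs 20 mm either side of its middle, with 9.6 mm nuts 3 mm high above and below.
- link_nominal (a point): Where the drawing puts the middle of the ground link's top face, 48 mm above the bench; axes as the amplifier: y along the link, x across. The link was set by hand: it is firm, but really lies anywhere up to 6 mm either way of this point in x and up to 3 mm higher or lower (its y is true); find it by touch or sight. 20 mm clear below it, 40 mm clear around it.
- rack: Aluminium clip rack, a 60 (x) x 150 (y) mm plate 75 mm above the bench on two end legs, fixed; origin under its centre. Two slots 25 x 18 mm, 40 mm either side of its middle in y: one has the hook clip, the other the needle probe.
- needle_probe: Bystander: grey-bodied probe with a thin round steel needle pointing up, no push cap; it stands in the other slot of the rack, its point 122 mm above the bench. Origin at the centre of its lower end.
- screwdriver: Bystander: screwdriver with a black handle, 170 mm long, lying on the bench along its x.
- screw_jar: Bystander: small closed jar, 54 mm across and 60 mm tall, upright; origin under its centre.
- fuse_box: Bystander: flat clear plastic box with a grey lid, 60 x 90 x 26 mm; origin under its centre.
Not all that is in view belongs to the job. What is shaped like the part that bears clip_cap but blue, red or turquoise is not meant.

How it is judged:
By the outcome, as a careful person would: the job done as asked, in the order asked, and still so for the second after the job is handed in, with the robot touching nothing.
It also fails if it takes over 72 s, if anything falls off the work surface, if the arm or the gripper's body presses on something with over 40 N, if the wrist force passes 120 N, or if a joint passes its speed limit or range.

### The arm

A 6-joint arm with a two-finger parallel gripper is mounted at the origin on the work surface. World frame = base frame: x ahead of the robot, y to its left, z up, the work surface at z = 0. Lengths are in m, angles in rad, forces in N, time in s.
With the tool pointing down it reaches from about 0.35 to 0.775 m from the base axis. Payload 5.5 kg.
Tool frame: the origin (TCP) lies at the very end of the fingers, on their centre line; the grasp point (between the pads) lies 19 mm behind it; z points along the fingers, y is the direction in which the jaws open and shut (so a half turn about z gives the same grasp; the last joint's range is limited). The gripper opens to 85 mm and grips with 20 to 120 N. Pads are 22 mm wide; open, the fingers measure 114 mm over their backs; the gripper's body (76 mm by 85 mm) begins 54 mm behind the grasp point. The pads swing forward as they close: fully open they stand 13 mm farther back than shut.
Start: joints at [-1.37, 0.313, 0.046, 1.304, 0, 1.431], TCP at [0.192, -0.542, 0.231] pointing down, gripper open.
Joint ranges: [-2.76, 2.76], [-0.86, 1.69], [-1.03, 1.26], [-2.2, 2.34], [-1.47, 1.5], [-3.14, 3.14]. Speed limits (rad/s): [2.57, 2.57, 3.14, 3.14, 3.14, 3.14].

### API

Orientations are given as a unit quaternion [w, x, y, z].
In Python, from rig import * gives the robot as it stands. The module is installed in compiled form; this text tells all that it offers.
- The arm moves only by the tool servo_tool, never from a script. Its argument "increments" is a list that holds one entry, the list of rows, each a list of 7 numbers: the closure, from 0 (fully open) to 1 (shut), then the shift along the tool's x, y, z in cm, then the turn, a rotation vector about the tool's x, y, z in degrees. In form: [[[gripper, dx, dy, dz, ax, ay, az], ...]]. A call has 1 to 20 rows; each row shifts and turns the commanded pose from where the row before left it, along the tool's axes as they then stand; what a row does not reach is not made up. A row lasts 1/12 s, in which the tool goes at most 41.7 mm and 7.16 degrees, less where a joint would pass 70% of its speed; a pose out of reach is approached as far as the arm can. A call with a gripper value outside its range is refused whole. The fingers move at their own pace and stop on an object; the grip force is fixed at half the most. Time passes only in rows, so rows that do not move let the fingers close. It gives the time, the measured TCP pose, the force and the opening at its end, in the units of the state.
- read_state(): the state, without advancing time (a new reading comes with each control period).
- snapshot(name): name is "side" or "top"; returns the picture (420x560x3 uint8, red, green, blue); there is no depth.
- camera_params(name): a dict with "K" (3x3 intrinsics, pixels), "R" (3x3) and "t" (3): a world point X has camera coordinates R X + t. Camera axes: x right, y down, z forward; pixel columns grow to the right and rows downward; lengths in m; the calibration is good to about 2 mm. A picture is of the moment at which its call begins. camera_params takes no time and is no camera call.
- job_done(): hands the job in, once; it reports no verdict.
The state is a dict: "t": time; "q": joint angles; "dq": joint speeds; "joint_efforts": joint torques, N m; "eef_pos": TCP position; "eef_rot": TCP orientation; "wrist_force": force on the tool from outside, world axes, zero at the start; "moment": the same for the moment, N m; "gripper_width": opening from 0.0 (shut) to 1.0 (fully open).
Only numpy, scipy, OpenCV 4.12 (cv2) and the standard library are available. Lean on these libraries where they do the work, as an engineer would, in place of code of your own. Each camera call takes 0.05 s, during which the arm holds its last target.

## Working session

There is one attempt and no reset: what is moved stays moved. The work goes in short steps, Python scripts to look and compute and a tool call to move; the robot and the scene stay as the last step left them, time stands still between calls to the robot, and variables do not carry over. Pictures are saved under pics/ and viewed, and the job is handed in when it is done.

Besides the shell and the picture viewer there is one more tool, called after "Request:" by a JSON object that holds its "fn" and its "kwargs". servo_tool: Moves the arm, as the interface text tells. Its arguments: {"type":"object","properties":{"increments":{"type":"array","items":{"type":"array","items":{"type":"array","items":{"type":"number"}}}}},"required":["increments"]}

```bash
mkdir -p pics
cat > h.py <<'E'
from rig import *
import numpy as np, cv2
def snap(n,f):
    im=snapshot(n); np.save('pics/'+f+'.npy',im); cv2.imwrite('pics/'+f+'.png',im[:,:,::-1]); return im
def crop(f,c0,r0,c1,r1,s,out):
    im=np.load('pics/'+f+'.npy')[r0:r1,c0:c1,::-1]
    cv2.imwrite('pics/'+out+'.png',cv2.resize(im,None,fx=s,fy=s,interpolation=cv2.INTER_CUBIC))
def ray(n,u,v):
    p=camera_params(n);K,R,t=map(np.array,(p['K'],p['R'],p['t']))
    return -R.T@t, R.T@np.linalg.solve(K,[u,v,1])
def atz(n,u,v,z):
    o,d=ray(n,u,v); return o+d*(z-o[2])/d[2]
def proj(n,X):
    p=camera_params(n);K,R,t=map(np.array,(p['K'],p['R'],p['t']))
    x=K@(R@np.array(X)+t); return x[:2]/x[2]
def tri(a,b):
    A=np.zeros((3,3));B=np.zeros(3)
    for n,u,v in (a,b):
        o,d=ray(n,u,v);d/=np.linalg.norm(d);P=np.eye(3)-np.outer(d,d);A+=P;B+=P@o
    X=np.linalg.solve(A,B); return X,proj(a[0],X)-a[1:],proj(b[0],X)-b[1:]
E
python3 - <<'E'
from h import *
snap('side','s0');snap('top','t0')
np.set_printoptions(precision=4,suppress=True)
print(read_state())
for n in('side','top'):
    p=camera_params(n);print(n,p, -np.array(p['R']).T@p['t'])
E
```

```text
{'t': 0.1, 'q': array([-1.3696,  0.3139,  0.0451,  1.3036, -0.    ,  1.4312]), 'dq': array([ 0.0009, -0.0027,  0.002 , -0.0003, -0.0008, -0.0002]), 'joint_efforts': array([  0.0016, -48.1726,  29.9243,   0.0128,  -0.0002,   0.    ]), 'eef_pos': array([ 0.1921, -0.5415,  0.2305]), 'eef_rot': array([-0.0008,  0.9855,  0.1696, -0.    ]), 'wrist_force': array([-1.0626, -0.1247, -0.7968]), 'moment': array([-0.0313, -0.0593,  0.0137]), 'gripper_width': 0.9956806642968815}
side {'K': array([[389.4748,   0.    , 274.05  ],
       [  0.    , 389.4748, 213.1408],
       [  0.    ,   0.    ,   1.    ]]), 'R': array([[ 0.9272, -0.3744,  0.0121],
       [-0.2785, -0.7106, -0.6461],
       [ 0.2505,  0.5957, -0.7631]]), 't': array([-0.5406,  0.1355,  0.7909])} [ 0.3408 -0.5773  0.6976]
top {'K': array([[474.8489,   0.    , 279.6759],
       [  0.    , 474.8489, 206.4603],
       [  0.    ,   0.    ,   1.    ]]), 'R': array([[-0.0011, -0.9998,  0.0202],
       [-0.9895, -0.0018, -0.1442],
       [ 0.1442, -0.0201, -0.9893]]), 't': array([-0.1094,  0.5591,  1.1333])} [ 0.3897 -0.0856  1.2041]
```

View pics/s0.png

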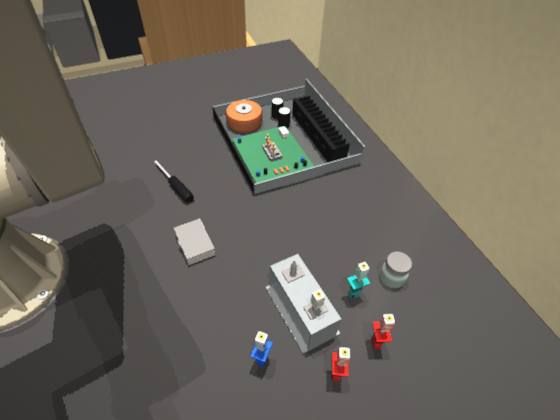

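View pics/t0.png

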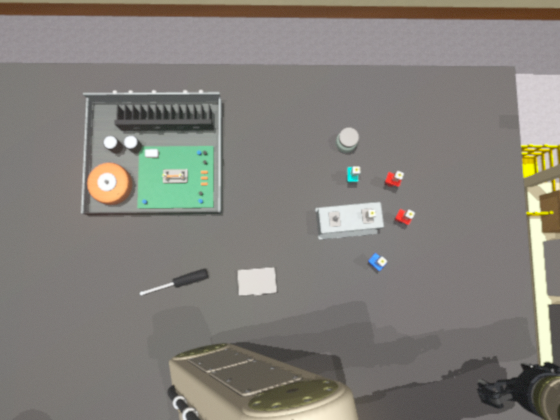

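Run:
```python
from h import *
crop('s0',255,240,415,385,5,'c1');crop('t0',300,120,430,280,4,'c2')
crop('s0',205,75,365,195,5,'c3');crop('t0',130,140,230,215,8,'c4')
```

```text
(no output)
```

View pics/c1.png

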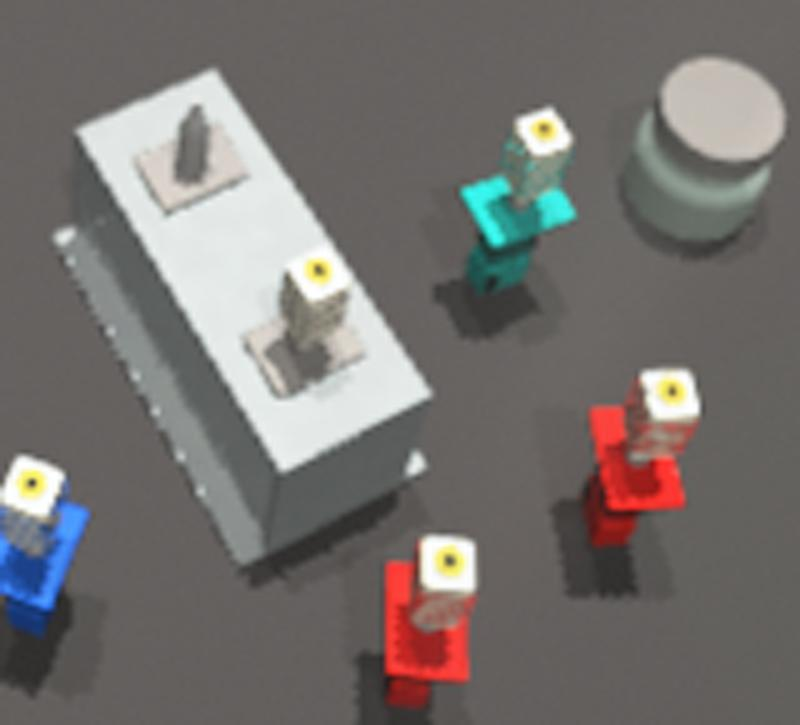

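View pics/c2.png

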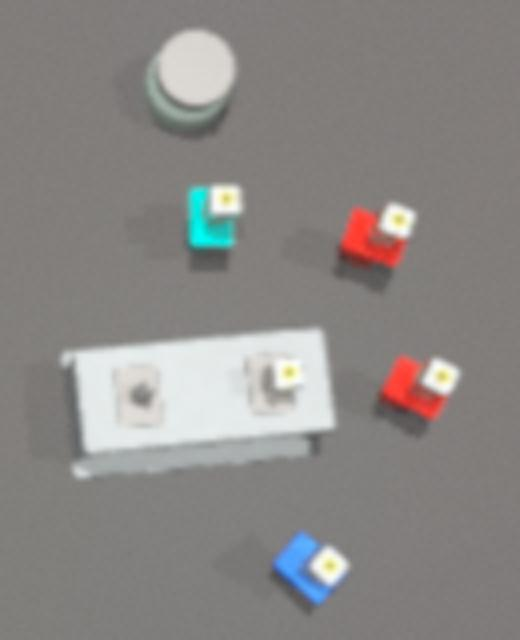

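View pics/c3.png

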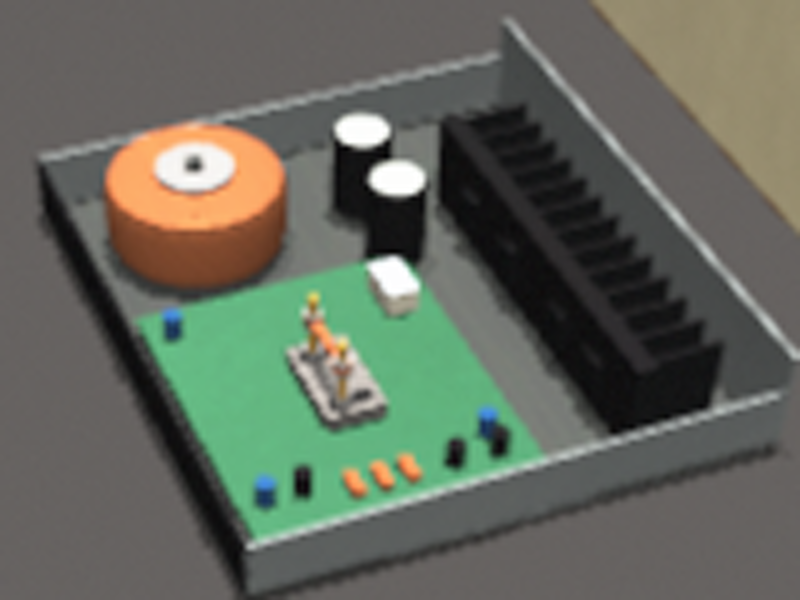

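View pics/c4.png

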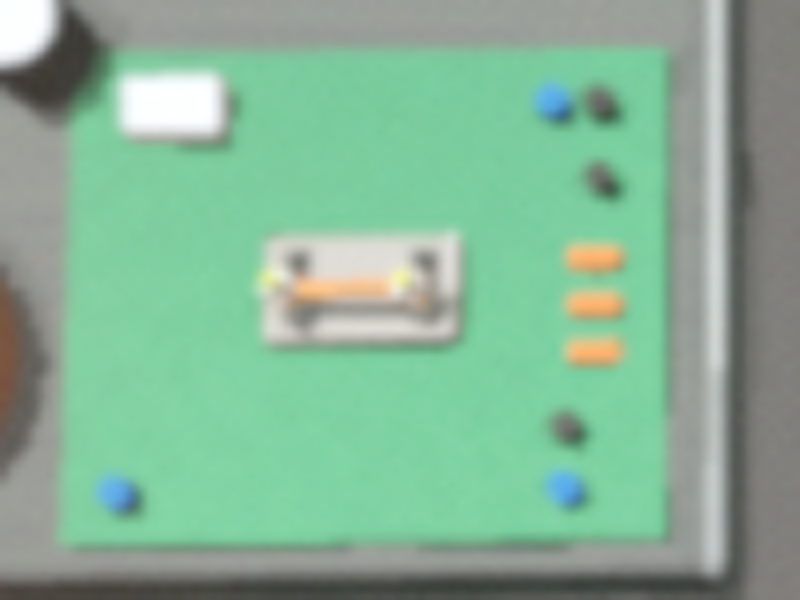

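The side view shows the real clip with its grey flange at about (318,294), in the near slot of the rack. The needle probe is at (293,268). The top view has the clip cap at (372,213) and the link at (172,176). The blue, red and turquoise look-alikes stand clear of the rack.

Run:
```python
from h import *
np.set_printoptions(precision=4,suppress=True)
def c(n,o,s,x,y): return (n,o[0]+(x+.5)/s-.5,o[1]+(y+.5)/s-.5)
T2=lambda x,y:c('top',(300,120),4,x,y);S1=lambda x,y:c('side',(255,240),5,x,y)
T4=lambda x,y:c('top',(130,140),8,x,y);S3=lambda x,y:c('side',(205,75),5,x,y)
print('cap top tri',*tri(T2(288,373),S1(318,270)))
print('cap top z129',atz(*T2(288,373),.129),atz(*S1(318,270),.129))
print('rack corners');
for p in ((75,350),(322,329),(334,430),(84,453)): print(atz(*T2(*p),.075))
for p in ((78,132),(216,70),(432,395),(283,472)): print(' s',atz(*S1(*p),.075))
print('link tri',*tri(T4(340,288),S3(329,340)))
for z in (.045,.048,.051): print(atz(*T4(340,288),z),atz(*S3(329,340),z))
print('studs',*tri(T4(270,280),S3(313,299)),*tri(T4(402,277),S3(342,347)))
for p in ((86,95),(219,94),(221,213),(83,213)): print('pan',atz('top',*p,.06))
```

```text
cap top tri [ 0.5314 -0.3185  0.1273] [-0.0938  0.3068] [ 0.4449 -0.075 ]
cap top z129 [ 0.5319 -0.3183  0.129 ] [ 0.5301 -0.3191  0.129 ]
rack corners
[ 0.5528 -0.2017  0.075 ]
[ 0.5659 -0.3514  0.075 ]
[ 0.5046 -0.3567  0.075 ]
[ 0.4907 -0.2063  0.075 ]
 s [ 0.4897 -0.2092  0.075 ]
 s [ 0.5496 -0.2027  0.075 ]
 s [ 0.5633 -0.3518  0.075 ]
 s [ 0.5042 -0.3577  0.075 ]
link tri [0.6357 0.1575 0.0454] [ 0.0154 -0.0595] [-0.0577  0.0112]
[0.6356 0.1576 0.045 ] [0.636  0.1579 0.045 ]
[0.6349 0.157  0.048 ] [0.6346 0.1545 0.048 ]
[0.6343 0.1563 0.051 ] [0.6333 0.1511 0.051 ]
studs [0.6347 0.1763 0.0585] [-0.0436  0.1708] [ 0.1634 -0.0319] [0.6355 0.1364 0.0574] [-0.0998  0.3834] [ 0.3764 -0.0741]
pan [0.8372 0.3751 0.06  ]
pan [0.8421 0.0435 0.06  ]
pan [0.5402 0.0334 0.06  ]
pan [0.5397 0.3652 0.06  ]
```

Run:
```python
from h import *
crop('t0',75,85,235,220,5,'c5');crop('s0',245,125,295,165,16,'c6');crop('t0',155,160,195,190,20,'c7')
```

```text
(no output)
```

View pics/c5.png

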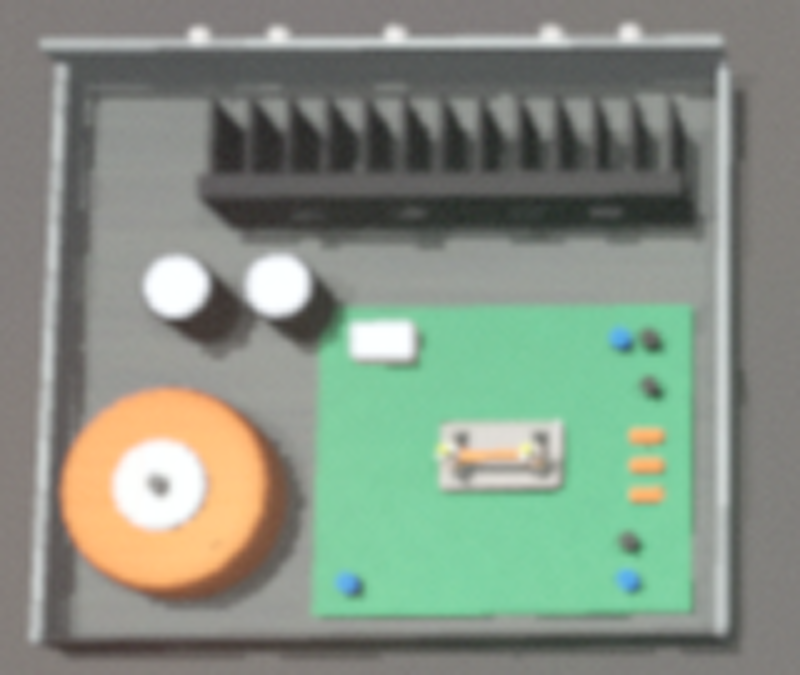

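View pics/c6.png

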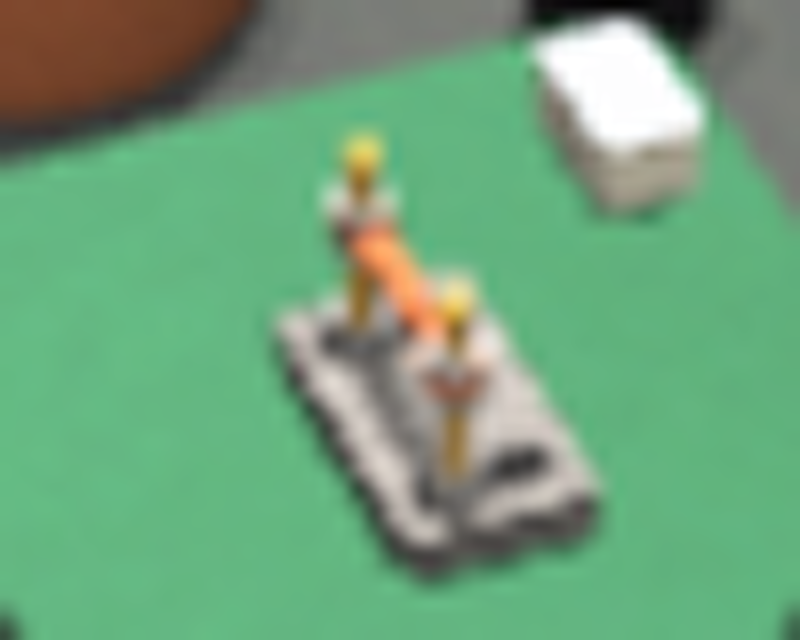

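View pics/c7.png

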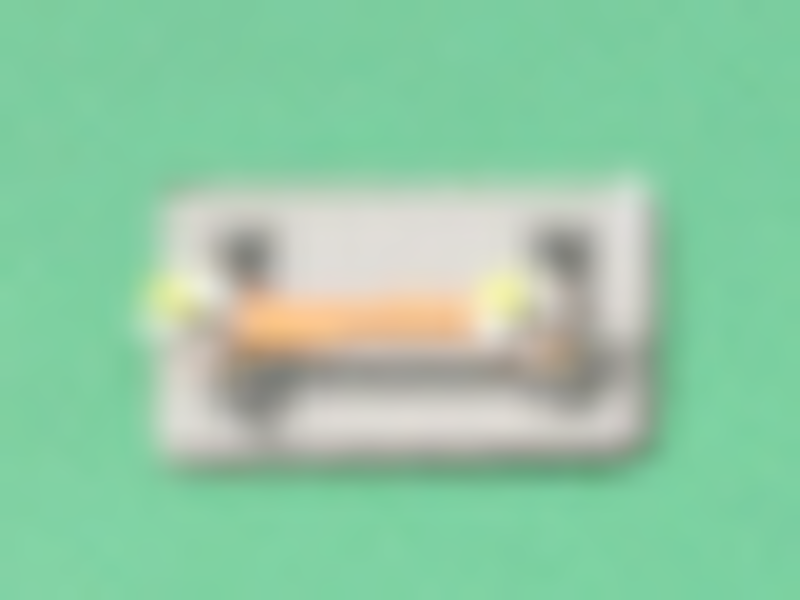

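Run:
```python
from h import *
np.set_printoptions(precision=4,suppress=True)
for n,f in(('top','t0'),('side','s0')):
    im=np.load('pics/'+f+'.npy').astype(int)
    m=((im[...,1]>im[...,0]*1.25)&(im[...,1]>im[...,2]*1.15)&(im[...,1]>90)).astype(np.uint8)
    k,l,st,_=cv2.connectedComponentsWithStats(m); i=1+np.argmax(st[1:,4])
    m=(l==i).astype(np.uint8)
    c=max(cv2.findContours(m,0,1)[0],key=cv2.contourArea).reshape(-1,2)
    W=np.array([atz(n,u,v,.012)[:2] for u,v in c],np.float32)
    print(n,cv2.minAreaRect(W*1000))
    # edges line fit
    lo,hi=W.min(0),W.max(0);mid=(lo+hi)/2
    for ax in(0,1):
        for e in(lo,hi):
            s=W[(abs(W[:,ax]-e[ax])<.006)&(abs(W[:,1-ax]-mid[1-ax])<.4*(hi-lo)[1-ax])]
            p=np.polyfit(s[:,1-ax],s[:,ax],1);print(ax,e[ax],np.degrees(np.arctan(p[0])),len(s))
```

```text
top ((640.0916137695312, 155.7576904296875), (161.74911499023438, 191.6934356689453), 0.7487967610359192)
0 0.5588992 -1.4706250604182214 62
0 0.7206571 -0.2561350700773444 60
1 0.058912653 1.0915819606469976 49
1 0.25200132 0.8407240185652934 50
side ((639.1072998046875, 160.65750122070312), (162.97930908203125, 187.56004333496094), 0.7040112614631653)
0 0.5576785 -0.5423663132100721 36
0 0.7214425 -0.9766950944998545 37
1 0.06620974 0.6850901596580632 47
1 0.2542717 -0.597517606515724 37
```

Request:
{"fn": "servo_tool", "kwargs": {"increments": [[[0,0,0,0,0,0,-6.8],[0,0,0,0,0,0,-6.8],[0,0,0,0,0,0,-6.8],[0,0,0,0,0,0,-6.8],[0,0,0,0,0,0,-6.8],[0,0,0,0,0,0,-6.8],[0,0,0,0,0,0,-6.8],[0,0,0,0,0,0,-6.8],[0,0,0,0,0,0,-6.8],[0,0,0,0,0,0,-6.8],[0,0,0,0,0,0,-6.8],[0.3,0,0,0,0,0,-1],[0.3,0,0,0,0,0,0]]]}}

```text
t: 1.18
eef_pos: [0.1921, -0.5418, 0.2309]
eef_rot: [-0.0, 0.674, 0.738, 0.0]
wrist_force: [-0.3, -0.5, -0.7]
gripper_width: 0.747
```

Request:
{"fn": "servo_tool", "kwargs": {"increments": [[[0.4,1,2,0,0,0,0],[0.4,1.6,3,0.3,0,0,0],[0.4,1.6,3,0.3,0,0,0],[0.4,1.6,3,0.3,0,0,0],[0.4,1.6,3,0.3,0,0,0],[0.4,1.6,3,0.3,0,0,0],[0.4,1.6,3,0.3,0,0,0],[0.4,1.6,3,0.3,0,0,0],[0.4,1.6,3,0.3,0,0,0],[0.4,1.6,3,0.3,0,0,0],[0.4,1.6,3,0.3,0,0,0],[0.4,1.6,3,0.3,0,0,0],[0.4,0.5,0.8,0,0,0,0],[0.4,0,0,0,0,0,0],[0.4,0,0,0,0,0,0],[0.4,0,0,0,0,0,0]]]}}

```text
t: 2.52
eef_pos: [0.53, -0.3193, 0.1983]
eef_rot: [-0.0, 0.674, 0.739, -0.0]
wrist_force: [-0.4, -0.5, 0.7]
gripper_width: 0.6
```

Run:
```python
from h import *
snap('side','s1');snap('top','t1')
crop('s1',240,190,400,330,5,'c1')
crop('t1',320,160,420,240,8,'c2')
print(proj('side',[.5315,-.3185,.129]),proj('side',read_state()['eef_pos']))
```

```text
[318.79570894 293.02016859] [322.77243066 271.25382   ]
```

View pics/c1.png

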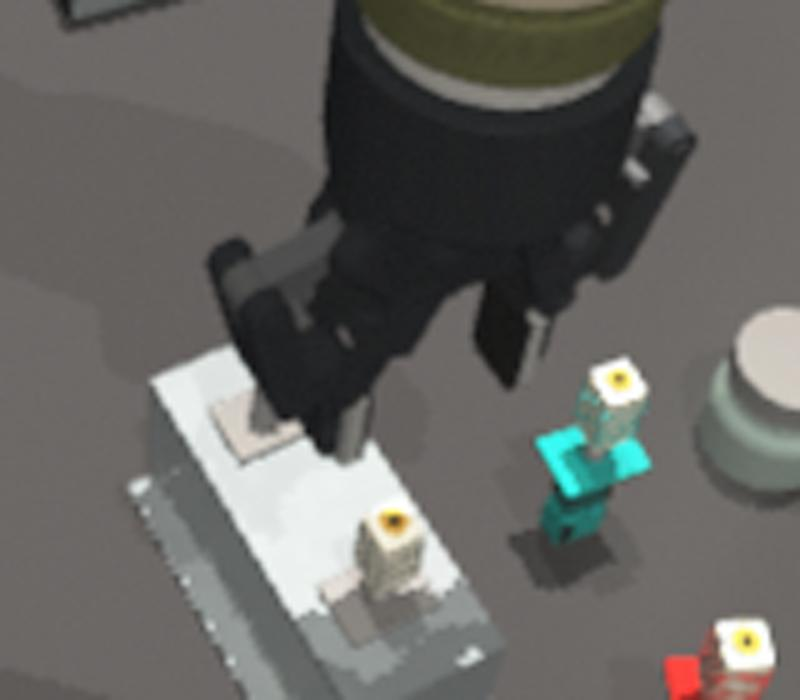

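View pics/c2.png

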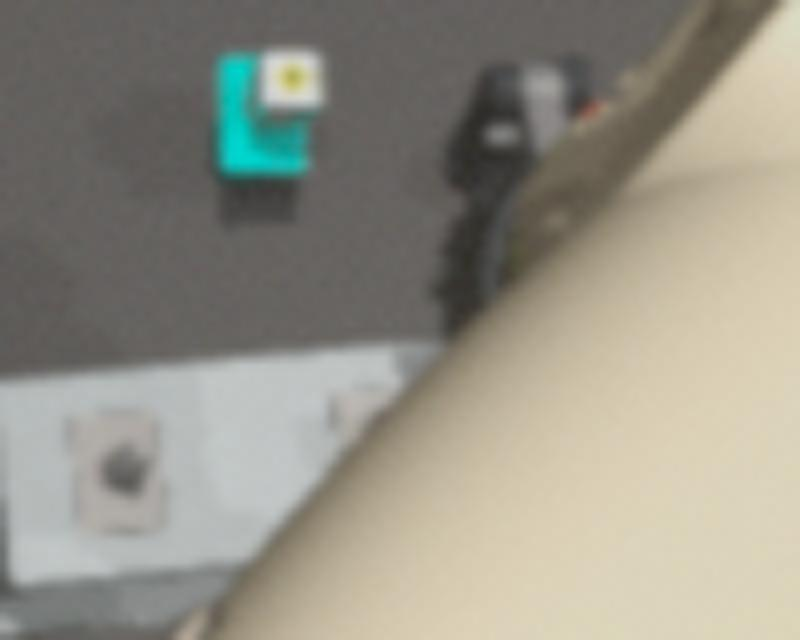

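The gripper is above the clip with the jaws along x. The cap at side pixel (319,294) is about where I expected it, so I'm going down.

Request:
{"fn": "servo_tool", "kwargs": {"increments": [[[0.4,0.05,0.1,1,0,0,0],[0.4,0,0,1.5,0,0,0],[0.4,0,0,1.5,0,0,0],[0.4,0,0,1.5,0,0,0],[0.4,0,0,1.5,0,0,0],[0.4,0,0,1.2,0,0,0],[0.4,0,0,1,0,0,0],[0.4,0,0,0.8,0,0,0],[0.4,0,0,0.2,0,0,0],[0.4,0,0,0,0,0,0]]]}}

```text
t: 3.45
eef_pos: [0.5313, -0.318, 0.0956]
eef_rot: [-0.001, 0.674, 0.739, -0.0]
wrist_force: [0.6, -0.1, 0.0]
gripper_width: 0.599
```

Run:
```python
from h import *
snap('side','s2');crop('s2',270,220,370,320,6,'c1');print(read_state()['wrist_force'],read_state()['eef_pos'])
```

```text
[ 0.37304934 -0.27467701 -0.20545213] [ 0.5317717  -0.31821235  0.09638798]
```

View pics/c1.png

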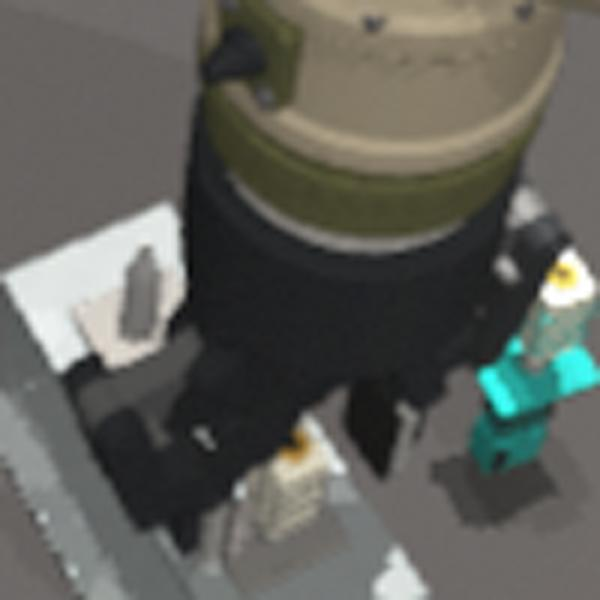

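The cap at crop (290,480) sits between the two fingers, so I'm closing.

Request:
{"fn": "servo_tool", "kwargs": {"increments": [[[0.5,0,0,0,0,0,0],[0.6,0,0,0,0,0,0],[0.65,0,0,0,0,0,0],[0.7,0,0,0,0,0,0],[0.74,0,0,0,0,0,0],[0.78,0,0,0,0,0,0],[0.82,0,0,0,0,0,0],[0.86,0,0,0,0,0,0],[0.9,0,0,0,0,0,0],[1,0,0,0,0,0,0],[1,0,0,0,0,0,0],[1,0,0,0,0,0,0]]]}}

```text
t: 4.5
eef_pos: [0.5319, -0.318, 0.0965]
eef_rot: [0.0, 0.673, 0.739, -0.0]
wrist_force: [-1.5, 0.0, 3.1]
gripper_width: 0.178
```

Request:
{"fn": "servo_tool", "kwargs": {"increments": [[[1,0,0,-0.3,0,0,0],[1,0,0,-0.6,0,0,0],[1,0,0,-1,0,0,0],[1,0,0,-1.2,0,0,0],[1,0,0,-1.5,0,0,0],[1,0,0,-1.5,0,0,0],[1,0,0,-1.5,0,0,0],[1,0,0,-1.5,0,0,0],[1,0,0,-1.5,0,0,0],[1,0,0,-1.4,0,0,0],[1,0,0,0,0,0,0],[1,0,0,0,0,0,0]]]}}

```text
t: 5.5
eef_pos: [0.5325, -0.3184, 0.2176]
eef_rot: [0.001, 0.673, 0.739, 0.0]
wrist_force: [-0.5, -0.8, -0.1]
gripper_width: 0.177
```

Run:
```python
from h import *
snap('side','s3');crop('s3',260,160,380,300,5,'c1');print(read_state()['wrist_force'],read_state()['eef_pos'])
```

```text
[-0.49326207  0.7062687  -0.87616663] [ 0.5319422  -0.31801152  0.21633943]
```

View pics/c1.png

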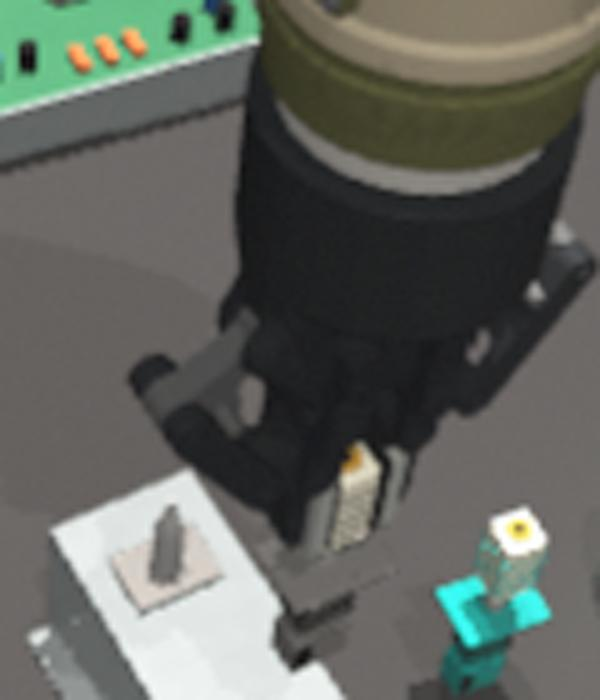

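Run:
```python
from h import *
crop('s3',305,265,345,300,18,'c1')
for x in(-.01,.01):
  print(proj('side',[.532+x,-.318-.0065,.143]))
for x in(-.008,.003):print(proj('side',[.532+x,-.318-.002,.140]),proj('side',[.532-x,-.318-.002,.140]))
```

```text
[315.97750865 293.82255896]
[327.21079302 289.69945198]
[315.69329572 291.98359094] [324.61785529 288.72027743]
[321.84118012 289.73558373] [318.4944997  290.95931554]
```

View pics/c1.png

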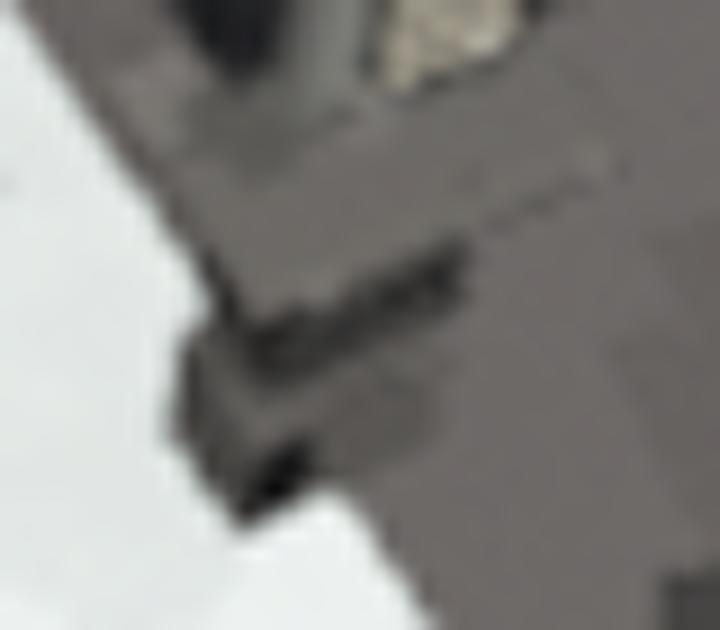

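Request:
{"fn": "servo_tool", "kwargs": {"increments": [[[1,-0.4,-0.6,-1.1,0,0,0],[1,-0.7,-1.2,-2.2,0,0,0],[1,-0.7,-1.2,-2.2,0,0,0],[1,-0.7,-1.2,-2.2,0,0,0],[1,-0.7,-1.2,-2.2,0,0,0],[1,-0.7,-1.2,-2.2,0,0,0],[1,-0.7,-1.2,-2.2,0,0,0],[1,-0.7,-1.2,-2.2,0,0,0],[1,-0.7,-1.2,-2.2,0,0,0],[1,-0.7,-1.2,-2.2,0,0,0],[1,-0.3,-0.6,-1.1,0,0,0],[1,0,0,0,0,-5,0],[1,0,0,0,0,-6,0],[1,0,0,0,0,-6,0],[1,0,0,0,0,-6,0],[1,0,0,0,0,-6,0],[1,0,0,0,0,-6,0],[1,0,0,0,0,-5,0],[1,0,0,0,0,0,0],[1,0,0,0,0,0,0]]]}}

```text
t: 7.22
eef_pos: [0.4179, -0.3972, 0.435]
eef_rot: [0.251, 0.633, 0.696, -0.23]
wrist_force: [-0.6, 0.1, -0.2]
gripper_width: 0.176
```

Run:
```python
from h import *
snap('side','s4');s=read_state();print(s['q'],s['eef_pos'],s['eef_rot'])
```

```text
[-0.65487005 -0.071377   -0.11231895  1.01287909 -0.48940034  0.69069503] [ 0.41866676 -0.39856741  0.43668447] [ 0.25215925  0.63294728  0.69499231 -0.22973711]
```

View pics/s4.png

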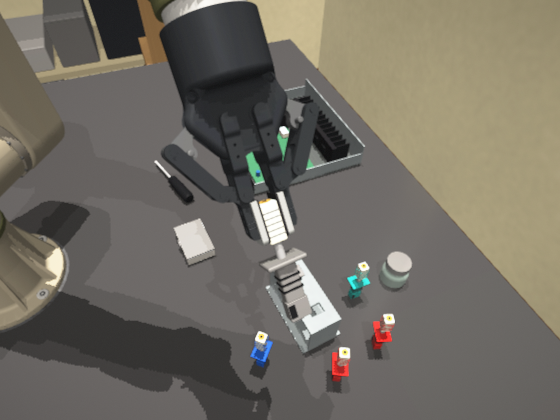

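Run:
```python
from h import *
crop('s4',245,190,330,330,6,'c1')
```

```text
(no output)
```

View pics/c1.png

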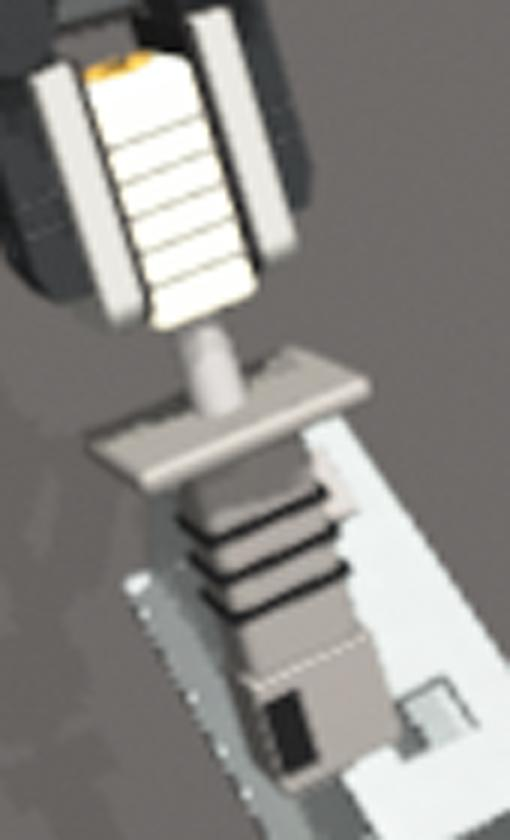

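Request:
{"fn": "servo_tool", "kwargs": {"increments": [[[1,-0.7,0,-0.8,0,0,0],[1,-1.4,0,-1.7,0,0,0],[1,-1.4,0,-1.7,0,0,0],[1,-1.4,0,-1.7,0,0,0],[1,-1.4,0,-1.7,0,0,0],[1,-0.7,0,-0.8,0,0,0],[1,0,0,0,0,-5,0],[1,0,0,0,0,-6,0],[1,0,0,0,0,-6,0],[1,0,0,0,0,-6,0],[1,0,0,0,0,-6,0],[1,0,0,0,0,-5,0],[1,0,0,0,0,0,0],[1,0,0,0,0,0,0]]]}}

```text
t: 8.43
eef_pos: [0.4196, -0.3995, 0.5436]
eef_rot: [0.436, 0.542, 0.597, -0.399]
wrist_force: [0.5, -0.3, -1.1]
gripper_width: 0.179
```

Run:
```python
from h import *
snap('side','s5');s=read_state();print(s['q'],s['eef_pos'],s['eef_rot'])
```

```text
[-0.47992158 -0.25768013 -0.46079328  0.31861967 -0.93090965  0.43162166] [ 0.42008418 -0.39994805  0.54702545] [ 0.43801904  0.54228287  0.59558602 -0.39918154]
```

View pics/s5.png

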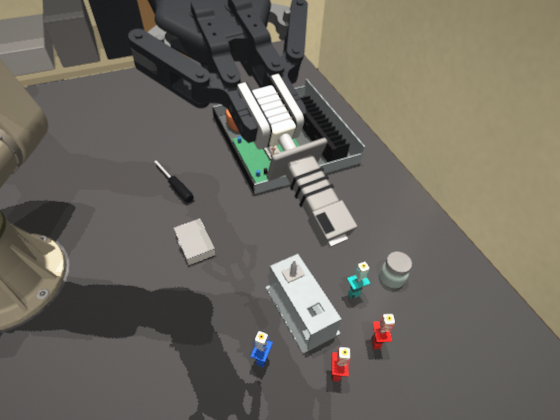

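Run:
```python
from h import *
crop('s5',280,170,370,255,8,'c1')
```

```text
(no output)
```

View pics/c1.png

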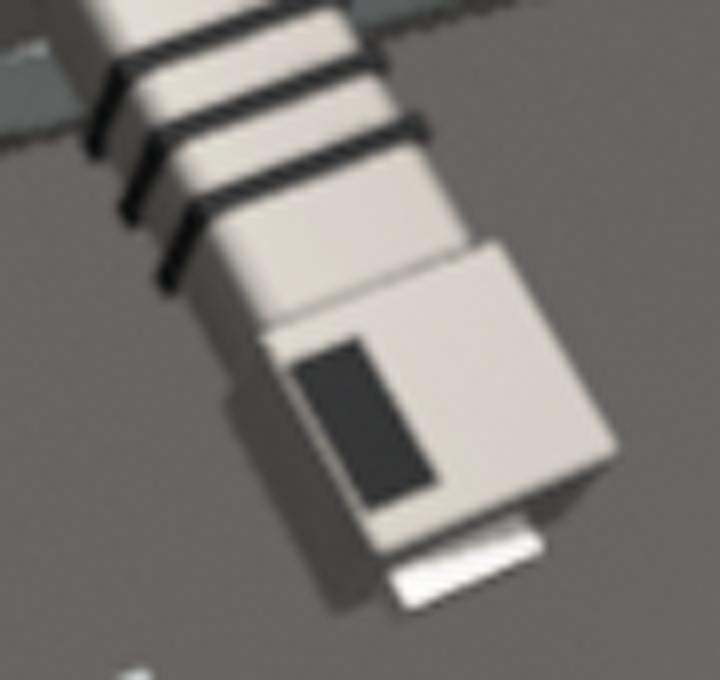

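The nose close-up shows the bright foot at crop (395–540, 530–600). It sits off-centre to the left of the nose by about 2.6 mm, which agrees with a foot from -8 to +3 mm. The toe therefore points along tool +y, which is world +x. I'm turning the tool upright and travelling over to the link.

Request:
{"fn": "servo_tool", "kwargs": {"increments": [[[1,0,0,0,0,4,0],[1,0,0,0,0,6,0],[1,0,0,0,0,6,0],[1,0,0,0,0,6,0],[1,0,0,0,0,6,0],[1,0,0,0,0,6,0],[1,0,0,0,0,6,0],[1,0,0,0,0,6,0],[1,0,0,0,0,6,0],[1,0,0,0,0,6,0],[1,0,0,0,0,6,0],[1,0,0,0,0,6,0],[1,0,0,0,0,4,0],[1,0,0,0,0,0,2.2],[1,0,0,0,0,0,2.2],[1,0,0,0,0,0,0],[1,0,0,0,0,0,0]]]}}

```text
t: 9.9
eef_pos: [0.4156, -0.3964, 0.5386]
eef_rot: [0.017, 0.701, 0.713, -0.015]
wrist_force: [-0.1, 0.3, -1.2]
gripper_width: 0.179
```

Request:
{"fn": "servo_tool", "kwargs": {"increments": [[[1,1,0.5,0.6,0,0,0],[1,2,1,1.2,0,0,0],[1,2.7,1.2,1.6,0,0,0],[1,2.7,1.2,1.6,0,0,0],[1,2.7,1.2,1.6,0,0,0],[1,2.7,1.2,1.6,0,0,0],[1,2.7,1.2,1.6,0,0,0],[1,2.7,1.2,1.6,0,0,0],[1,2.7,1.2,1.6,0,0,0],[1,2.7,1.2,1.6,0,0,0],[1,2.7,1.2,1.6,0,0,0],[1,2.7,1.2,1.6,0,0,0],[1,2.7,1.2,1.6,0,0,0],[1,2.7,1.2,1.6,0,0,0],[1,2.7,1.2,1.6,0,0,0],[1,2.7,1.2,1.6,0,0,0],[1,2.7,1.2,1.6,0,0,0],[1,2.7,1.2,1.6,0,0,0],[1,2,0.5,1,0,0,0],[1,0.5,0.2,0.5,0,0,0]]]}}

```text
t: 11.57
eef_pos: [0.6278, 0.0826, 0.2308]
eef_rot: [0.022, 0.699, 0.715, -0.012]
wrist_force: [-1.3, -0.2, -0.3]
gripper_width: 0.175
```

Request:
{"fn": "servo_tool", "kwargs": {"increments": [[[1,0,0,0,0,0,0],[1,0,0,0,0,0,0],[1,0,0,0,0,0,0]]]}}

```text
t: 11.82
eef_pos: [0.6256, 0.0782, 0.2309]
eef_rot: [0.022, 0.701, 0.713, -0.014]
wrist_force: [-0.0, 0.2, -0.5]
gripper_width: 0.177
```

```bash
cat >> h.py <<'E'
from scipy.spatial.transform import Rotation as Ro
def plan(xyz,yaw=0.8):
    s=read_state();w,x,y,z=s['eef_rot'];R=Ro.from_quat([x,y,z,w])
    a=np.radians(90+yaw)/2; D=Ro.from_quat([np.cos(a),np.sin(a),0,0])
    print('pos',s['eef_pos'],'F',s['wrist_force'],'w',s['gripper_width'])
    print('rot deg tool',np.degrees((R.inv()*D).as_rotvec()),'shift cm tool (after rot)',100*D.inv().apply(np.array(xyz)-s['eef_pos']))
E
python3 - <<'E'
from h import *
np.set_printoptions(precision=3,suppress=True)
plan([.6275,.156,.15])
E
```

```text
pos [0.626 0.078 0.231] F [-0.046  0.185 -0.536] w 0.17725750222233044
rot deg tool [0.65  2.889 0.225] shift cm tool (after rot) [7.772 0.303 8.086]
```

Request:
{"fn": "servo_tool", "kwargs": {"increments": [[[1,0,0,0,0.6,2.9,0.2],[1,1.3,0.1,1,0,0,0],[1,1.3,0.1,1.4,0,0,0],[1,1.3,0.1,1.4,0,0,0],[1,1.3,0,1.4,0,0,0],[1,1.3,0,1.4,0,0,0],[1,1.3,0,1.4,0,0,0],[1,0,0,0,0,0,0],[1,0,0,0,0,0,0],[1,0,0,0,0,0,0],[1,0,0,0,0,0,0]]]}}

```text
t: 12.73
eef_pos: [0.6264, 0.1564, 0.1497]
eef_rot: [-0.001, 0.702, 0.712, -0.0]
wrist_force: [0.4, -0.0, -0.9]
gripper_width: 0.178
```

Run:
```python
from h import *
np.set_printoptions(precision=3,suppress=True)
plan([.6275,.156,.15])
snap('side','s6');snap('top','t6');crop('s6',225,70,325,180,7,'c1');crop('t6',130,140,230,215,8,'c2')
p=read_state()['eef_pos']
print(proj('side',p+[0,0,-.073]))
```

```text
pos [0.626 0.156 0.15 ] F [ 0.364 -0.018 -0.942] w 0.17843315569204832
rot deg tool [-0.067 -0.019  0.016] shift cm tool (after rot) [-0.043  0.113 -0.034]
[267.056 134.069]
```

View pics/c1.png

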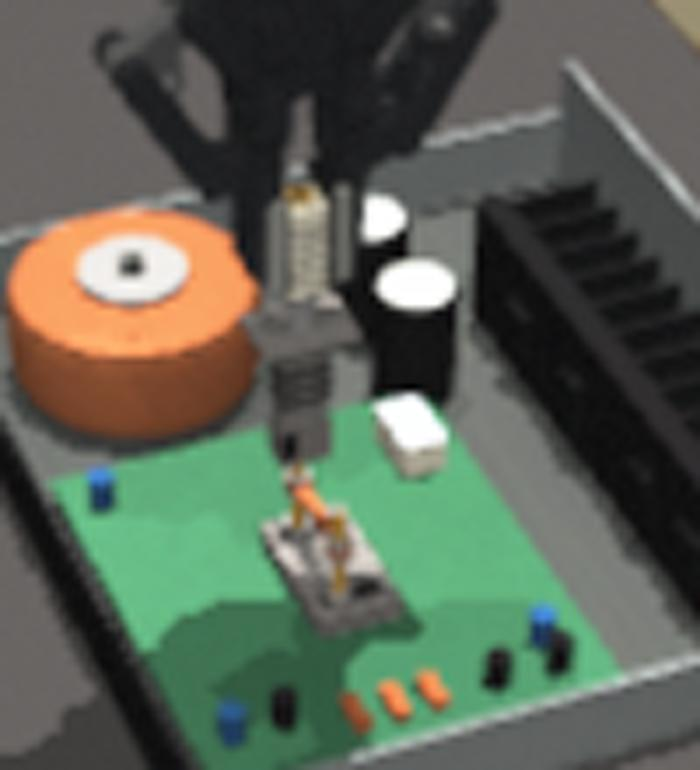

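View pics/c2.png

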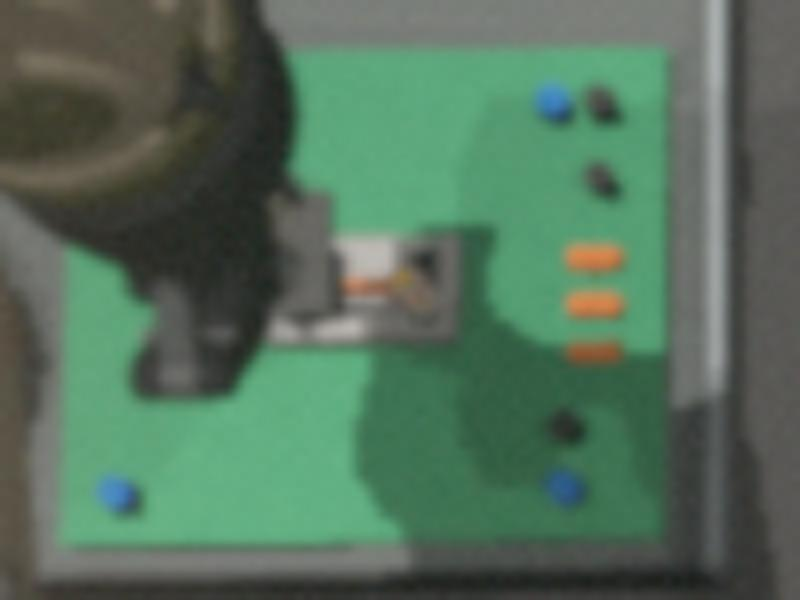

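Run:
```python
from h import *
p=np.array([.6268,.1562,.15])
def ov(f,n,c0,r0,c1,r1,s,out,boxes):
    im=np.load('pics/'+f+'.npy')[r0:r1,c0:c1,::-1]
    im=cv2.resize(im,None,fx=s,fy=s,interpolation=cv2.INTER_CUBIC)
    for b,col in boxes:
        q=np.array([((proj(n,x)-[c0,r0]+.5)*s-.5) for x in b])
        cv2.polylines(im,[np.int32(q.round())],True,col,1)
    cv2.imwrite('pics/'+out+'.png',im)
R=Ro.from_euler('z',.8,degrees=True)
def rect(c,hx,hy): return [np.array(c)+R.apply([sx*hx,sy*hy,0]) for sx,sy in((-1,-1),(1,-1),(1,1),(-1,1))]
b=[(rect(p+[0,0,-.0734],.01,.0065),(0,0,255)),(rect(p+[0,0,-.0734+.056],.018,.013),(255,0,0)),(rect([.635,.156,.0455],.0025,.015),(255,0,255))]
ov('s6','side',245,95,295,155,13,'c1',b)
ov('t6','top',150,155,195,190,17,'c2',b)
```

```text
(no output)
```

View pics/c1.png

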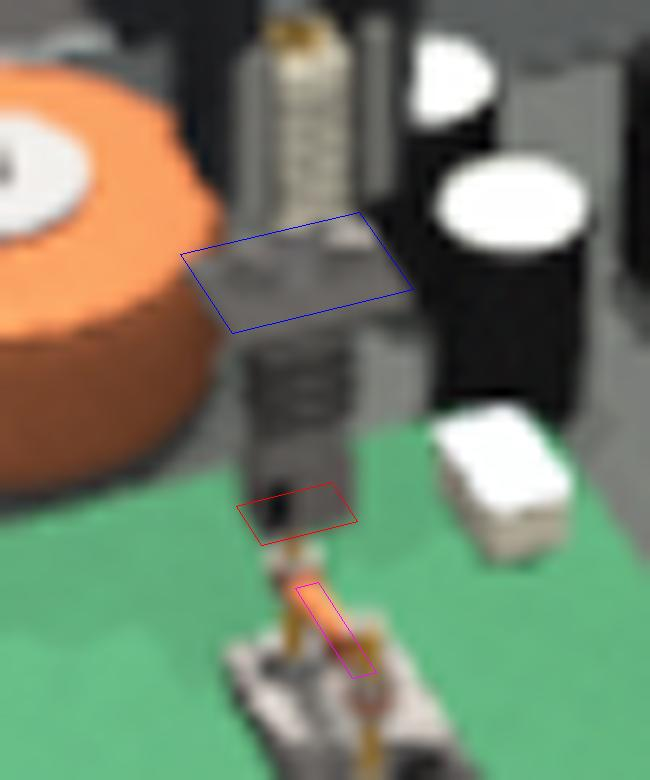

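View pics/c2.png

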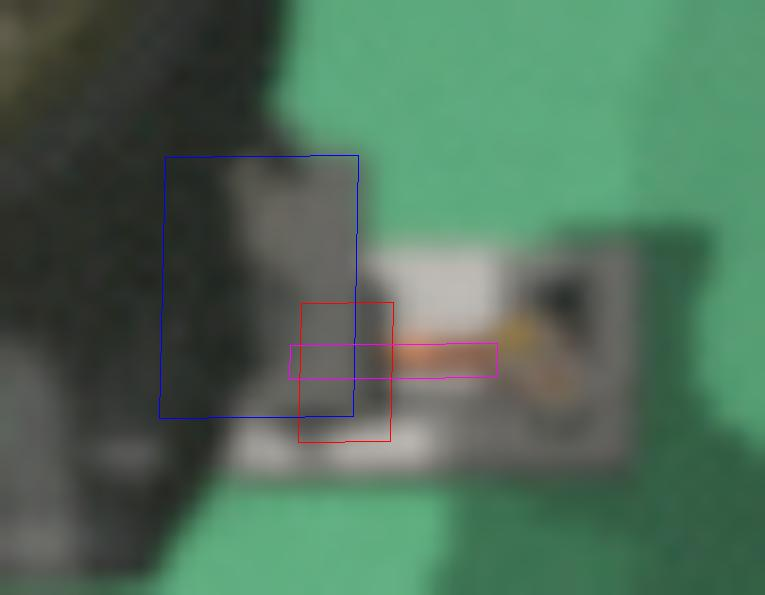

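Request:
{"fn": "servo_tool", "kwargs": {"increments": [[[1,0,0.2,0,0,0,0],[1,0,0,0.6,0,0,0],[1,0,0,0.8,0,0,0],[1,0,0,0.6,0,0,0],[1,0,0,0.1,0,0,0],[1,0,0,0,0,0,0],[1,0,0,0,0,0,0]]]}}

```text
t: 13.42
eef_pos: [0.627, 0.1574, 0.1267]
eef_rot: [-0.002, 0.702, 0.713, -0.001]
wrist_force: [1.2, -0.4, -0.5]
gripper_width: 0.179
```

Request:
{"fn": "servo_tool", "kwargs": {"increments": [[[1,0,0,0.1,0,0,0],[1,0,0,0.1,0,0,0],[1,0,0,0,0,0,0]]]}}

```text
t: 13.67
eef_pos: [0.6273, 0.1574, 0.1251]
eef_rot: [-0.001, 0.702, 0.713, -0.001]
wrist_force: [-0.1, 1.0, 0.2]
gripper_width: 0.175
```

Request:
{"fn": "servo_tool", "kwargs": {"increments": [[[1,0,0,0.1,0,0,0],[1,0,0,0.1,0,0,0],[1,0,0,0,0,0,0]]]}}

```text
t: 13.92
eef_pos: [0.6272, 0.1573, 0.1229]
eef_rot: [-0.002, 0.702, 0.713, -0.001]
wrist_force: [-0.7, 0.6, -1.0]
gripper_width: 0.177
```

Run:
```python
from h import *
np.set_printoptions(precision=4,suppress=True)
plan([.629,.156,.12])
snap('side','s7');snap('top','t7');crop('s7',245,95,295,155,13,'c1');crop('t7',150,155,195,190,17,'c2')
```

```text
pos [0.6272 0.1573 0.1229] F [-0.7487  0.582  -0.9862] w 0.1765751297190571
rot deg tool [-0.2226 -0.0274  0.0852] shift cm tool (after rot) [-0.1358  0.1808  0.2894]
```

View pics/c1.png

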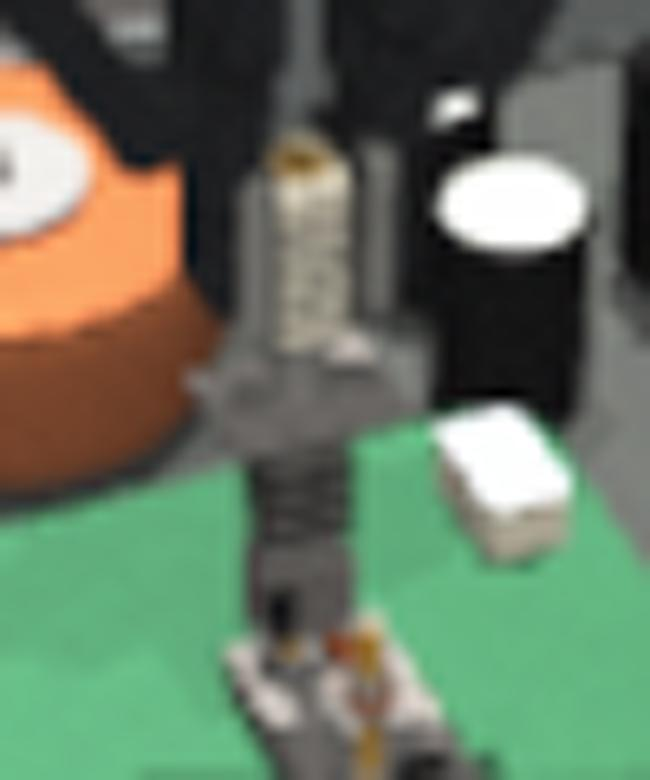

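View pics/c2.png

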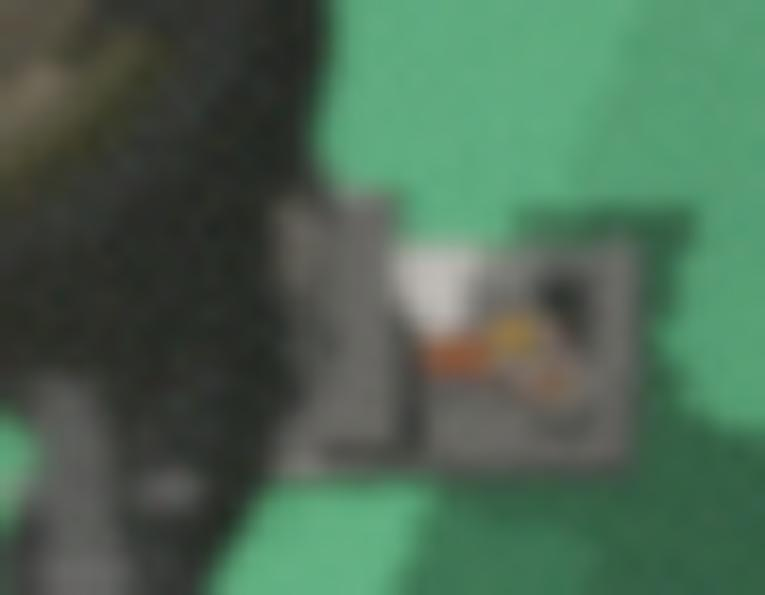

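Run:
```python
from h import *
f=lambda n,X,c,s:((proj(n,X)-c+.5)*s-.5).round(0)
for x in(.635,.636,.637):
  for z in(.045,.048): print(x,z,f('top',[x,.146,z],[150,155],17),f('side',[x,.146,z],[245,95],13))
p=np.array([.6272,.1573,.1229])
for x in(.018,-.018):print('fl',f('top',p+[x,-.013,-.0174],[150,155],17))
for x in(-.01,.01):print('nose',f('side',p+[x,-.0065,-.0734],[245,95],13))
```

```text
0.635 0.045 [463. 362.] [354. 662.]
0.635 0.048 [459. 357.] [354. 650.]
0.636 0.045 [463. 355.] [358. 661.]
0.636 0.048 [459. 351.] [359. 649.]
0.637 0.045 [463. 348.] [363. 660.]
0.637 0.048 [459. 344.] [363. 648.]
fl [392. 199.]
fl [384. 454.]
nose [261. 651.]
nose [355. 627.]
```

Request:
{"fn": "servo_tool", "kwargs": {"increments": [[[1,-0.1,0.15,0,0,0,0],[1,0,0,0,0,0,0],[1,0,0,0,0,0,0]]]}}

```text
t: 14.27
eef_pos: [0.6287, 0.1563, 0.123]
eef_rot: [-0.002, 0.702, 0.713, -0.001]
wrist_force: [-1.1, 0.8, -0.7]
gripper_width: 0.18
```

Request:
{"fn": "servo_tool", "kwargs": {"increments": [[[1,0,0,0.1,0,0,0],[1,0,0,0,0,0,0],[1,0,0,0,0,0,0]]]}}

```text
t: 14.52
eef_pos: [0.6286, 0.1563, 0.1219]
eef_rot: [-0.002, 0.702, 0.713, -0.001]
wrist_force: [-0.2, -0.2, -1.0]
gripper_width: 0.176
```

Request:
{"fn": "servo_tool", "kwargs": {"increments": [[[1,0,0,0.1,0,0,0],[1,0,0,0,0,0,0],[1,0,0,0,0,0,0]]]}}

```text
t: 14.77
eef_pos: [0.6286, 0.1563, 0.1209]
eef_rot: [-0.002, 0.702, 0.713, -0.001]
wrist_force: [-0.8, 0.9, 0.1]
gripper_width: 0.179
```

Request:
{"fn": "servo_tool", "kwargs": {"increments": [[[1,0,0,0.05,0,0,0],[1,0,0,0.05,0,0,0],[1,0,0,0,0,0,0]]]}}

```text
t: 15.02
eef_pos: [0.6287, 0.1564, 0.1205]
eef_rot: [-0.001, 0.702, 0.713, -0.001]
wrist_force: [-2.9, -0.8, 3.6]
gripper_width: 0.179
```

Request:
{"fn": "servo_tool", "kwargs": {"increments": [[[1,0,0,0.05,0,0,0],[1,0,0,0.05,0,0,0],[1,0,0,0,0,0,0]]]}}

```text
t: 15.27
eef_pos: [0.6287, 0.1564, 0.1193]
eef_rot: [-0.001, 0.702, 0.713, -0.001]
wrist_force: [-2.6, -0.2, 4.1]
gripper_width: 0.174
```

Request:
{"fn": "servo_tool", "kwargs": {"increments": [[[1,0,0,0.05,0,0,0],[1,0,0,0.05,0,0,0],[1,0,0,0,0,0,0]]]}}

```text
t: 15.52
eef_pos: [0.6288, 0.1564, 0.1181]
eef_rot: [-0.001, 0.702, 0.713, -0.001]
wrist_force: [-2.2, 0.1, 5.1]
gripper_width: 0.18
```

Request:
{"fn": "servo_tool", "kwargs": {"increments": [[[1,0,0,-0.2,0,0,0],[1,0,0,-0.2,0,0,0],[1,0,-0.08,0,0,0,0],[1,0,0,0,0,0,0],[1,0,0,0,0,0,0]]]}}

```text
t: 15.93
eef_pos: [0.6283, 0.1563, 0.1218]
eef_rot: [-0.001, 0.702, 0.713, -0.001]
wrist_force: [0.7, 0.4, -0.0]
gripper_width: 0.176
```

Request:
{"fn": "servo_tool", "kwargs": {"increments": [[[1,0,0,0.1,0,0,0],[1,0,0,0.1,0,0,0],[1,0,0,0.05,0,0,0],[1,0,0,0.05,0,0,0],[1,0,0,0,0,0,0],[1,0,0,0,0,0,0]]]}}

```text
t: 16.43
eef_pos: [0.6283, 0.1564, 0.1194]
eef_rot: [-0.001, 0.702, 0.713, -0.001]
wrist_force: [0.0, 0.6, 2.5]
gripper_width: 0.173
```

Request:
{"fn": "servo_tool", "kwargs": {"increments": [[[1,0,0,0.1,0,0,0],[1,0,0,0.1,0,0,0],[1,0,0,0.1,0,0,0],[1,0,0,0,0,0,0]]]}}

```text
t: 16.77
eef_pos: [0.6282, 0.1564, 0.1161]
eef_rot: [-0.001, 0.702, 0.713, -0.001]
wrist_force: [-0.0, 0.0, 4.3]
gripper_width: 0.182
```

Request:
{"fn": "servo_tool", "kwargs": {"increments": [[[1,0,0,0.1,0,0,0],[1,0,0,0.1,0,0,0],[1,0,0,0.1,0,0,0],[1,0,0,0,0,0,0]]]}}

```text
t: 17.1
eef_pos: [0.6282, 0.1564, 0.1132]
eef_rot: [-0.001, 0.702, 0.713, -0.001]
wrist_force: [0.8, -0.7, 5.6]
gripper_width: 0.178
```

Request:
{"fn": "servo_tool", "kwargs": {"increments": [[[1,0,0,0.1,0,0,0],[1,0,0,0.1,0,0,0],[1,0,0,0,0,0,0]]]}}

```text
t: 17.35
eef_pos: [0.6283, 0.1564, 0.1113]
eef_rot: [-0.001, 0.702, 0.713, -0.001]
wrist_force: [-1.2, -0.1, 6.8]
gripper_width: 0.177
```

Run:
```python
from h import *
snap('side','s8');crop('s8',245,95,295,155,13,'c1')
```

```text
(no output)
```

View pics/c1.png

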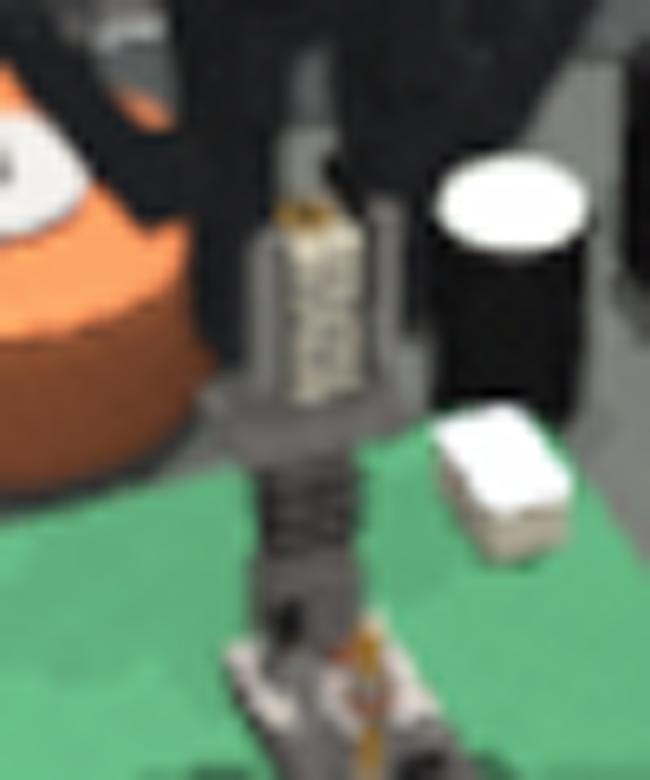

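Request:
{"fn": "servo_tool", "kwargs": {"increments": [[[1,0,0.1,0,0,0,0],[1,0,0.1,0,0,0,0],[1,0,0.1,0,0,0,0],[1,0,0,0,0,0,0]]]}}

```text
t: 17.73
eef_pos: [0.6297, 0.1564, 0.1109]
eef_rot: [-0.002, 0.702, 0.713, -0.002]
wrist_force: [-2.2, 0.1, 6.5]
gripper_width: 0.175
```

Request:
{"fn": "servo_tool", "kwargs": {"increments": [[[1,0,0.1,0,0,0,0],[1,0,0.1,0,0,0,0],[1,0,0.1,0,0,0,0],[1,0,0,0,0,0,0]]]}}

```text
t: 18.07
eef_pos: [0.6326, 0.1565, 0.1108]
eef_rot: [-0.002, 0.702, 0.713, -0.002]
wrist_force: [-2.3, -0.3, 6.3]
gripper_width: 0.177
```

Request:
{"fn": "servo_tool", "kwargs": {"increments": [[[1,0,0.1,0,0,0,0],[1,0,0,0,0,0,0]]]}}

```text
t: 18.23
eef_pos: [0.6336, 0.1565, 0.1108]
eef_rot: [-0.002, 0.702, 0.713, -0.002]
wrist_force: [-3.0, 0.3, 7.7]
gripper_width: 0.177
```

Request:
{"fn": "servo_tool", "kwargs": {"increments": [[[1,0,0.1,0,0,0,0],[1,0,0.1,0,0,0,0],[1,0,0,0,0,0,0]]]}}

```text
t: 18.48
eef_pos: [0.6356, 0.1566, 0.1108]
eef_rot: [-0.002, 0.702, 0.713, -0.002]
wrist_force: [-3.5, 0.2, 6.8]
gripper_width: 0.177
```

Request:
{"fn": "servo_tool", "kwargs": {"increments": [[[1,0,0.05,0,0,0,0],[1,0,0,0,0,0,0]]]}}

```text
t: 18.65
eef_pos: [0.636, 0.1566, 0.1108]
eef_rot: [-0.002, 0.702, 0.713, -0.002]
wrist_force: [-2.1, -0.2, 6.9]
gripper_width: 0.177
```

Request:
{"fn": "servo_tool", "kwargs": {"increments": [[[1,0,0.05,0,0,0,0],[1,0,0,0,0,0,0]]]}}

```text
t: 18.82
eef_pos: [0.6365, 0.1566, 0.1108]
eef_rot: [-0.002, 0.702, 0.713, -0.002]
wrist_force: [-3.5, 0.7, 6.2]
gripper_width: 0.177
```

Request:
{"fn": "servo_tool", "kwargs": {"increments": [[[1,0,0.05,0,0,0,0],[1,0,0,0,0,0,0]]]}}

```text
t: 18.98
eef_pos: [0.6369, 0.1566, 0.1108]
eef_rot: [-0.002, 0.702, 0.713, -0.002]
wrist_force: [-2.9, 0.0, 6.3]
gripper_width: 0.175
```

Request:
{"fn": "servo_tool", "kwargs": {"increments": [[[1,0,0.05,0,0,0,0],[1,0,0,0,0,0,0]]]}}

```text
t: 19.15
eef_pos: [0.6371, 0.1566, 0.1108]
eef_rot: [-0.003, 0.702, 0.713, -0.002]
wrist_force: [-3.8, -0.4, 7.8]
gripper_width: 0.174
```

Request:
{"fn": "servo_tool", "kwargs": {"increments": [[[1,0,0.05,0,0,0,0],[1,0,0,0,0,0,0]]]}}

```text
t: 19.32
eef_pos: [0.6372, 0.1566, 0.1107]
eef_rot: [-0.003, 0.702, 0.713, -0.003]
wrist_force: [-5.4, -0.7, 8.0]
gripper_width: 0.177
```

Request:
{"fn": "servo_tool", "kwargs": {"increments": [[[1,0,0.05,0,0,0,0],[1,0,0,0,0,0,0]]]}}

```text
t: 19.48
eef_pos: [0.6374, 0.1566, 0.1106]
eef_rot: [-0.003, 0.702, 0.713, -0.003]
wrist_force: [-5.6, -0.3, 8.6]
gripper_width: 0.175
```

Request:
{"fn": "servo_tool", "kwargs": {"increments": [[[1,0,-0.1,0,0,0,0],[1,0,0,0,0,0,0],[1,0,0,0,0,0,0]]]}}

```text
t: 19.73
eef_pos: [0.6371, 0.1566, 0.1107]
eef_rot: [-0.003, 0.702, 0.713, -0.002]
wrist_force: [-4.1, -0.9, 7.2]
gripper_width: 0.18
```

Run:
```python
from h import *
np.set_printoptions(precision=4,suppress=True)
plan([.6364,.156,.11])
snap('side','s9');crop('s9',245,95,295,155,13,'c1')
```

```text
pos [0.6371 0.1566 0.1107] F [-4.0731 -0.8785  7.1826] w 0.1796899027022069
rot deg tool [-0.4137 -0.0297  0.1006] shift cm tool (after rot) [-0.0627 -0.0678  0.0664]
```

View pics/c1.png

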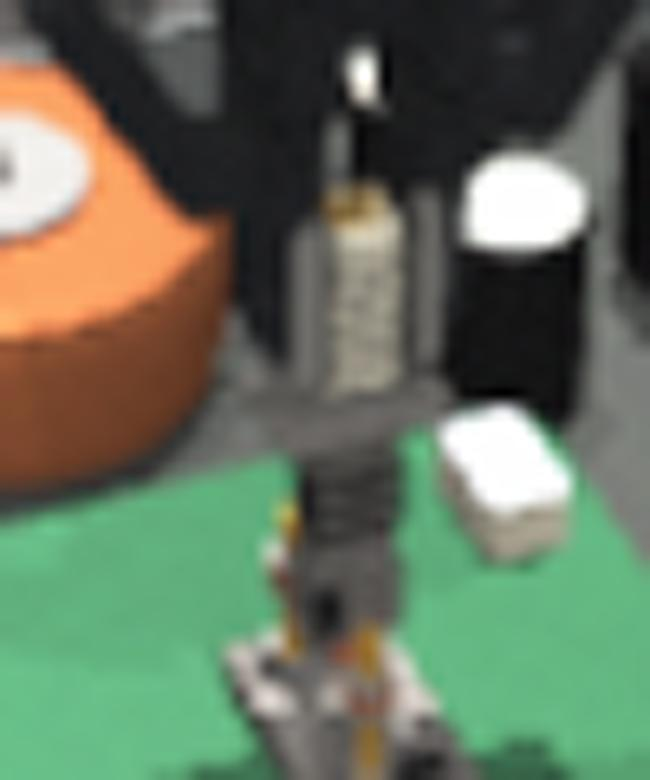

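Request:
{"fn": "servo_tool", "kwargs": {"increments": [[[1,0,-0.08,0,0,0,0],[1,0,0,0,0,0,0],[1,0,0,0,0,0,0]]]}}

```text
t: 20.03
eef_pos: [0.6369, 0.1566, 0.1108]
eef_rot: [-0.002, 0.702, 0.713, -0.002]
wrist_force: [-3.0, 0.3, 6.1]
gripper_width: 0.175
```

Request:
{"fn": "servo_tool", "kwargs": {"increments": [[[1,0,-0.06,0,0,0,0],[1,0,0,0,0,0,0],[1,0,0,0,0,0,0]]]}}

```text
t: 20.28
eef_pos: [0.6367, 0.1566, 0.111]
eef_rot: [-0.002, 0.702, 0.713, -0.002]
wrist_force: [-2.1, -0.2, 5.7]
gripper_width: 0.176
```

Request:
{"fn": "servo_tool", "kwargs": {"increments": [[[1,0,-0.1,0,0,0,0],[1,0,0,0,0,0,0],[1,0,0,0,0,0,0]]]}}

```text
t: 20.53
eef_pos: [0.6365, 0.1566, 0.1113]
eef_rot: [-0.001, 0.702, 0.713, -0.001]
wrist_force: [-1.4, -1.0, 6.3]
gripper_width: 0.173
```

Request:
{"fn": "servo_tool", "kwargs": {"increments": [[[1,0,-0.06,0,0,0,0],[1,0,0,0,0,0,0],[1,0,0,0,0,0,0]]]}}

```text
t: 20.78
eef_pos: [0.6364, 0.1566, 0.1115]
eef_rot: [-0.001, 0.702, 0.713, -0.001]
wrist_force: [-0.2, -0.8, 7.2]
gripper_width: 0.177
```

Request:
{"fn": "servo_tool", "kwargs": {"increments": [[[1,0,0,-0.05,0,0,0],[1,0,0,-0.05,0,0,0],[1,0,0,-0.05,0,0,0],[1,0,0,-0.05,0,0,0],[1,0,0,-0.05,0,0,0],[1,0,0,-0.05,0,0,0],[1,0,0,0,0,0,0]]]}}

```text
t: 21.37
eef_pos: [0.6363, 0.1566, 0.1143]
eef_rot: [-0.001, 0.702, 0.713, -0.001]
wrist_force: [0.7, -0.8, 6.0]
gripper_width: 0.177
```

Request:
{"fn": "servo_tool", "kwargs": {"increments": [[[1,0,0,-0.05,0,0,0],[1,0,0,-0.05,0,0,0],[1,0,0,-0.05,0,0,0],[1,0,0,0,0,0,0]]]}}

```text
t: 21.7
eef_pos: [0.6363, 0.1566, 0.1157]
eef_rot: [-0.001, 0.702, 0.713, -0.001]
wrist_force: [2.3, 0.2, 4.8]
gripper_width: 0.18
```

Request:
{"fn": "servo_tool", "kwargs": {"increments": [[[1,0,0,-0.05,0,0,0],[1,0,0,-0.05,0,0,0],[1,0,0,0,0,0,0]]]}}

```text
t: 21.95
eef_pos: [0.6362, 0.1565, 0.1167]
eef_rot: [-0.001, 0.702, 0.713, -0.001]
wrist_force: [2.4, 0.1, 5.7]
gripper_width: 0.173
```

Request:
{"fn": "servo_tool", "kwargs": {"increments": [[[1,0,0,0,0,0,0],[1,0,0,0,0,0,0]]]}}

```text
t: 22.12
eef_pos: [0.6362, 0.1565, 0.1166]
eef_rot: [-0.001, 0.702, 0.713, -0.001]
wrist_force: [2.5, 0.6, 4.7]
gripper_width: 0.175
```

Request:
{"fn": "servo_tool", "kwargs": {"increments": [[[1,0,0,0,0,0,0]]]}}

```text
t: 22.2
eef_pos: [0.6362, 0.1565, 0.1167]
eef_rot: [-0.001, 0.702, 0.713, -0.001]
wrist_force: [1.8, 0.6, 3.3]
gripper_width: 0.178
```

Run:
```python
from h import *
np.set_printoptions(precision=4,suppress=True)
plan([.6364,.156,.11])
snap('side','s10');crop('s10',245,95,295,155,13,'c1');print(read_state()['wrist_force'],read_state()['moment'])
```

```text
pos [0.6362 0.1565 0.1167] F [1.798  0.5727 3.262 ] w 0.17763955285921335
rot deg tool [-0.1831 -0.0303  0.0843] shift cm tool (after rot) [-0.051   0.0232  0.665 ]
[ 2.142  -0.046   4.3396] [ 0.1655 -0.7406 -0.0496]
```

View pics/c1.png

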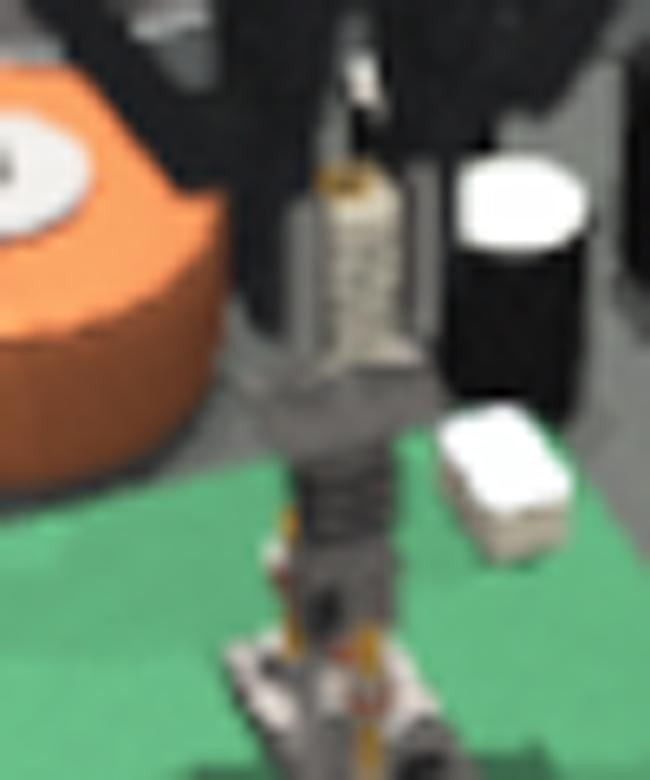

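Request:
{"fn": "servo_tool", "kwargs": {"increments": [[[1,0,0.06,0,0,0,0],[1,0,0,0,0,0,0],[1,0,0,0,0,0,0]]]}}

```text
t: 22.5
eef_pos: [0.6363, 0.1565, 0.1164]
eef_rot: [-0.002, 0.702, 0.713, -0.001]
wrist_force: [1.2, 1.5, 4.7]
gripper_width: 0.177
```

Request:
{"fn": "servo_tool", "kwargs": {"increments": [[[1,0,0,-0.05,0,0,0],[1,0,0,0,0,0,0],[1,0,0,0,0,0,0]]]}}

```text
t: 22.75
eef_pos: [0.6363, 0.1565, 0.1169]
eef_rot: [-0.002, 0.702, 0.713, -0.001]
wrist_force: [1.1, 0.2, 4.9]
gripper_width: 0.178
```

Request:
{"fn": "servo_tool", "kwargs": {"increments": [[[1,0,0,-0.04,0,0,0],[1,0,0,0,0,0,0],[1,0,0,0,0,0,0]]]}}

```text
t: 23.0
eef_pos: [0.6363, 0.1565, 0.1173]
eef_rot: [-0.002, 0.702, 0.713, -0.001]
wrist_force: [1.4, 0.5, 4.6]
gripper_width: 0.178
```

Request:
{"fn": "servo_tool", "kwargs": {"increments": [[[1,0,0.03,-0.04,0,0,0],[1,0,0,0,0,0,0],[1,0,0,0,0,0,0]]]}}

```text
t: 23.25
eef_pos: [0.6365, 0.1565, 0.1176]
eef_rot: [-0.002, 0.702, 0.713, -0.001]
wrist_force: [0.5, 0.3, 3.5]
gripper_width: 0.178
```

Request:
{"fn": "servo_tool", "kwargs": {"increments": [[[1,0,0,-0.04,0,0,0],[1,0,0,0,0,0,0],[1,0,0,0,0,0,0]]]}}

```text
t: 23.5
eef_pos: [0.6364, 0.1565, 0.1176]
eef_rot: [-0.002, 0.702, 0.713, -0.002]
wrist_force: [0.6, 0.3, 1.1]
gripper_width: 0.178
```

Request:
{"fn": "servo_tool", "kwargs": {"increments": [[[1,0,0,-0.04,0,0,0],[1,0,0,0,0,0,0],[1,0,0,0,0,0,0]]]}}

```text
t: 23.75
eef_pos: [0.6364, 0.1564, 0.1178]
eef_rot: [-0.002, 0.702, 0.713, -0.002]
wrist_force: [1.5, 1.1, -3.7]
gripper_width: 0.176
```

The force dropped from 4 N to below 0 N at z = 0.1177, about 3 mm above the pressed-contact reference. That means the foot is up against the link's underside, not held at 5 mm by a caught lip. I'll take the pull off and release.

Request:
{"fn": "servo_tool", "kwargs": {"increments": [[[1,0,-0.02,0.03,0,0,0],[1,0,0,0,0,0,0],[1,0,0,0,0,0,0]]]}}

```text
t: 24.0
eef_pos: [0.6364, 0.1565, 0.1179]
eef_rot: [-0.002, 0.702, 0.713, -0.001]
wrist_force: [0.7, 1.7, -3.4]
gripper_width: 0.176
```

Run:
```python
from h import *
np.set_printoptions(precision=4,suppress=True)
plan([.6364,.156,.11]);snap('side','s11');crop('s11',245,95,295,155,13,'c1')
```

```text
pos [0.6364 0.1565 0.1179] F [ 0.6912  1.6638 -3.3599] w 0.17590256568660043
rot deg tool [-0.2599 -0.0224  0.0857] shift cm tool (after rot) [-0.0463  0.0031  0.7853]
```

View pics/c1.png

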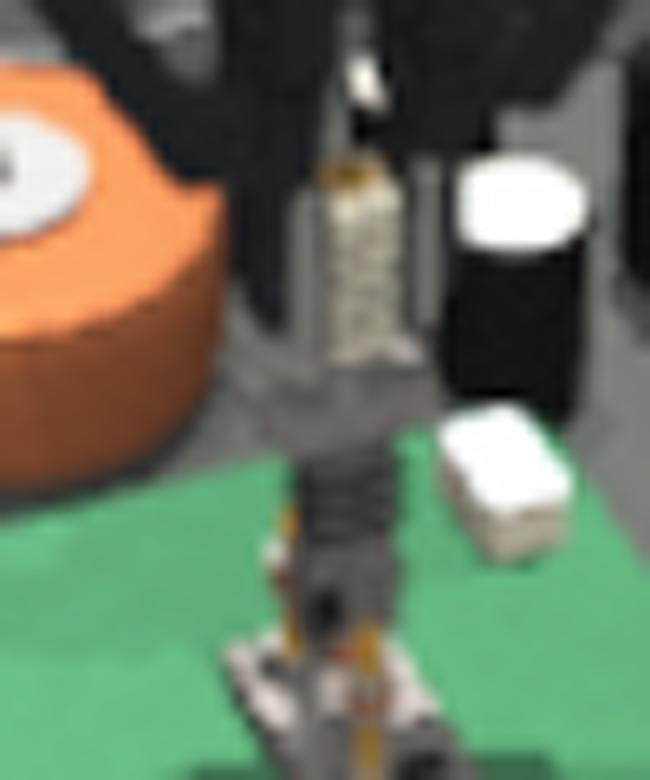

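Request:
{"fn": "servo_tool", "kwargs": {"increments": [[[1,0.02,0,0.03,0,0,0],[1,0,0,0,0,0,0],[1,0,0,0,0,0,0]]]}}

```text
t: 24.3
eef_pos: [0.6364, 0.1566, 0.1179]
eef_rot: [-0.002, 0.702, 0.713, -0.001]
wrist_force: [0.6, 0.5, -4.6]
gripper_width: 0.175
```

Request:
{"fn": "servo_tool", "kwargs": {"increments": [[[1,0,0,0.03,0,0,0],[1,0,0,0,0,0,0],[1,0,0,0,0,0,0]]]}}

```text
t: 24.55
eef_pos: [0.6365, 0.1566, 0.1178]
eef_rot: [-0.002, 0.702, 0.713, -0.001]
wrist_force: [-0.2, -0.0, -1.7]
gripper_width: 0.176
```

Request:
{"fn": "servo_tool", "kwargs": {"increments": [[[1,0,0,0.02,0,0,0],[1,0,0,0,0,0,0],[1,0,0,0,0,0,0]]]}}

```text
t: 24.8
eef_pos: [0.6365, 0.1566, 0.1177]
eef_rot: [-0.001, 0.702, 0.713, -0.001]
wrist_force: [-1.3, -1.0, -0.8]
gripper_width: 0.173
```

Request:
{"fn": "servo_tool", "kwargs": {"increments": [[[0.8,0,0,0,0,0,0],[0.78,0,0,0,0,0,0],[0.75,0,0,0,0,0,0],[0.7,0,0,0,0,0,0],[0.6,0,0,0,0,0,0],[0.5,0,0,0,0,0,0],[0.4,0,0,0,0,0,0],[0.4,0,0,0,0,0,0],[0.4,0,0,0,0,0,0]]]}}

```text
t: 25.55
eef_pos: [0.6367, 0.1567, 0.1175]
eef_rot: [-0.001, 0.702, 0.713, -0.001]
wrist_force: [0.1, -0.3, -0.2]
gripper_width: 0.599
```

Run:
```python
from h import *
np.set_printoptions(precision=4,suppress=True)
plan([.6364,.156,.11]);snap('side','s12');crop('s12',245,95,295,155,13,'c1')
```

```text
pos [0.6367 0.1567 0.1175] F [ 0.082  -0.3095 -0.1769] w 0.5993583049121719
rot deg tool [-0.2128 -0.0243  0.0868] shift cm tool (after rot) [-0.0689 -0.026   0.75  ]
```

View pics/c1.png

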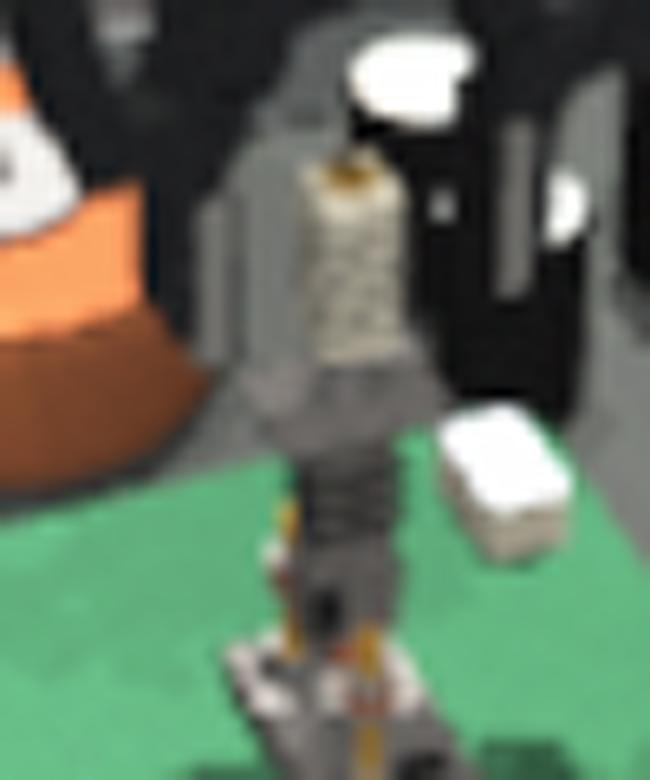

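The fingers are clear, and the clip stays upright with its cap at crop (355,260). Retracting straight up.

Request:
{"fn": "servo_tool", "kwargs": {"increments": [[[0.4,0,0,-0.5,0,0,0],[0.4,0,0,-1,0,0,0],[0.4,0,0,-1.5,0,0,0],[0.4,0,0,-2,0,0,0],[0.4,0,0,-2,0,0,0],[0.4,0,0,-2,0,0,0],[0.4,0,0,-2,0,0,0],[0.4,0,0,-2,0,0,0],[0.4,0,0,-2,0,0,0],[0.4,-2,-3,0,0,0,0],[0.4,-2,-3,0,0,0,0],[0.4,-2,-3,0,0,0,0],[0.4,-2,-3,0,0,0,0],[0.4,-2,-3,0,0,0,0],[0.4,0,0,0,0,0,0],[0.4,0,0,0,0,0,0]]]}}

```text
t: 26.93
eef_pos: [0.4876, 0.0536, 0.2697]
eef_rot: [-0.001, 0.702, 0.712, -0.0]
wrist_force: [0.8, -0.0, -0.3]
gripper_width: 0.601
```

Run:
```python
from h import *
np.set_printoptions(precision=4,suppress=True)
snap('side','s13');snap('top','t13');crop('s13',235,85,305,165,9,'c1');crop('t13',145,145,205,195,13,'c2')
print(read_state()['eef_pos'])
# cap-top corner prediction: hooked (gap 3): nose .047, cap top = nose+.106-.003
for g in(0,.003,.005): print(g,(proj('side',[.6363,.1565,.047+.106-g])-[235,85]+.5)*9, (proj('top',[.6363,.1565,.047+.106-g])-[145,145]+.5)*13)
```

```text
[0.4897 0.0543 0.2693]
0 [328.1868 205.3571] [237.6985 269.8822]
0.003 [328.1181 215.0176] [241.5516 273.8506]
0.005 [328.0725 221.4316] [244.1086 276.4841]
```

View pics/c1.png

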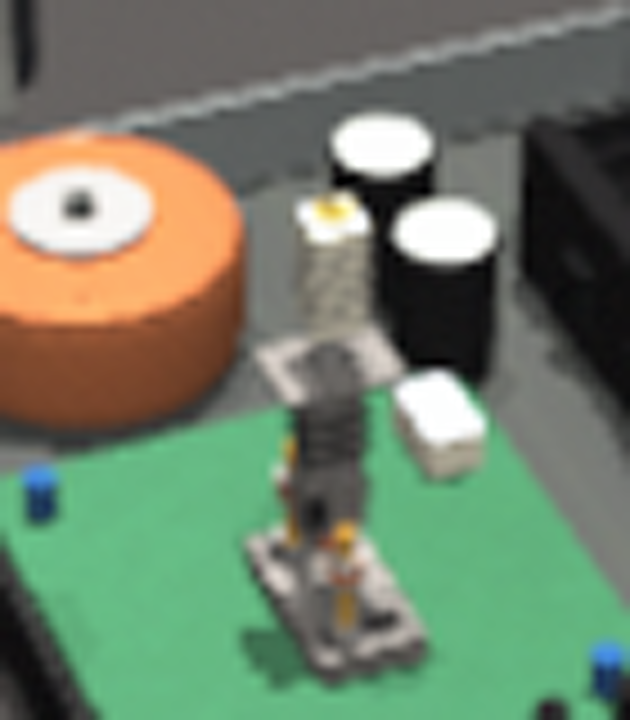

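View pics/c2.png

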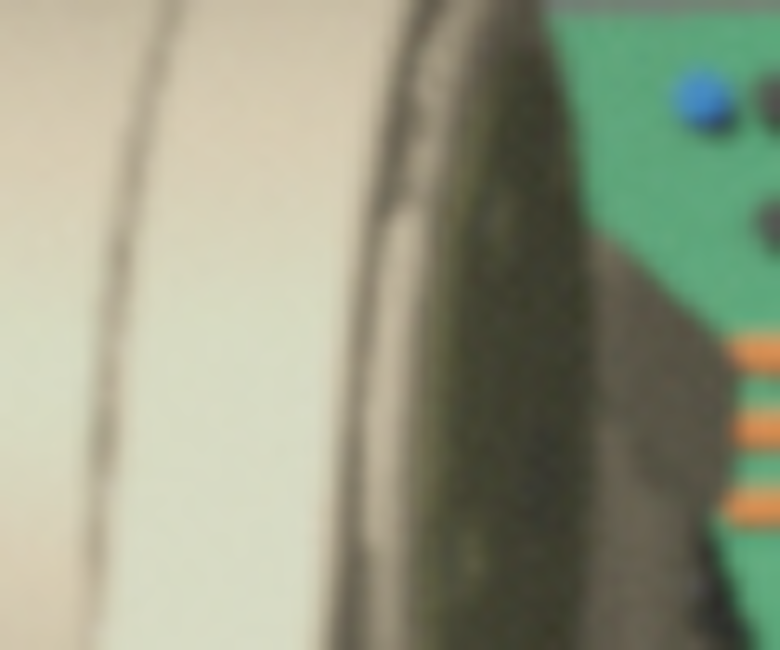

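View pics/s13.png

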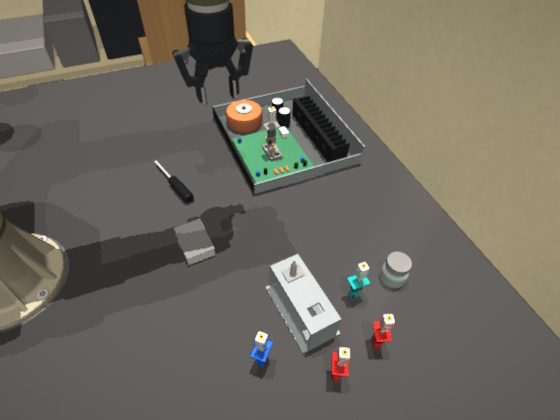

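The clip stands upright on the link. Its cap top is at crop (332,212), and I predicted (328,215) for a 3 mm gap. The gripper is well clear and everything else on the bench is where it was.

```bash
python3 -c "
from rig import *
print(read_state()['t'],abs(read_state()['dq']).max());print(job_done())"
```

```text
27.0333 0.028029193708943613
the job is handed in; nothing more can be done
None
```

I lifted the clip out of the rack and hooked it on the ground link. It stands there upright by its own spring grip, and I handed the job in at about 27 s of the 72 s allowed.

- **Which way the hook faces:** before going to the link I tilted the nose toward the side camera. The foot sat about 2.6 mm off-centre, so the toe points toward world +x.
- **Setting down and pressing:** the nose met the link's top at about 47 mm. I pressed the plunger about 9 mm, to about 6.8 N, with the hook beside the link.
- **Sliding across:** I slid 8.8 mm until the shank just touched the link. The most sideways force I saw was 5.6 N.
- **Easing up:** the spring force fell away with the plunger about 3 mm in, which is the value for the link fully in the hook (a caught lip would hold it at 5 mm). I took the leftover pull off to about 1 N before opening the fingers.

**Checks that disagreed or failed:**
- **First touch:** it gave a 2–3 N sideways force, probably the lip rubbing the link, so I lifted, moved 0.5 mm and set down again.
- **While easing up:** about 2 N sideways showed; I nudged it mostly away.
- **Last pictures:** the side view shows the clip upright, its cap within about 0.5 pixel of where the 3 mm gap puts it, and the rest of the bench looking unmoved. The arm hid the clip in the top view, so that check gave nothing.

The largest vertical load I read on the link was 8.6 N, well under 20 N, though force was read only at the end of each move.

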